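Pin the extruder strap and tug-test the pin

TASK

Lock down the barrel of the bench clay extruder: swing its clamp strap shut and push the round-knobbed locking pin down through the strap and the lug below until it clicks fully home, without forcing it. Then tug the pin straight up with about 12 N for a second to make sure it is caught (never over 20 N, or the catch lets go), set it back fully home and let go. Leave the other things where they are.

Things in the scene. Friction and masses are not known exactly. Their poses are not given: they have to be found in the camera images.
- extruder: bench clay extruder, bolted down: steel barrel 76 mm thick along its y axis on a grey plate; dark die cap at the -y end, crank at the +y end. Origin on the table under the barrel, at the strap; z up. Tops: barrel and strap 105 mm, die cap 108, crank (y over 230 mm) 195. A dark steel lug block, 48 x 44 mm, 60 mm high, with an upright bore stands on its -x side, centred 80 mm from the origin
- bore_mouth (a point): centre of the bore's mouth on top of the lug block, at (-80, 0, 60) mm in the extruder's frame; axes as the extruder's. Bore 13 mm wide, 42 mm deep, straight down
- catch (a point): point in the bore, 14 mm below its mouth, between two hidden spring jaws that snap into the pin's groove. Pushing the pin in takes up to about 15 N. Seated, it has about 1 mm of free upward play, then the pull rises some 15 to 20 N per mm (12 N about 1.5 mm above home); they let go soon above 20 N. They bear on the pin with some 1.1 N per newton of pull
- strap_eye (a point): centre of the upper rim of the 13 mm hole in the strap's flat lug. With the strap shut it lies 8 mm straight above bore_mouth (lug 8 mm thick, 34 mm wide, hole 26 mm from its free end)
- strap (a joint): hinge of the half-round steel clamp strap over the barrel: 0 = shut, lug flat on the block; starts open at 0.45 to 1.0 rad, lug end raised. Hinge axis along the extruder's y, at (+56, 0, 64) mm in its frame, 136 mm from the hole. It is stiff and stays where it is left; about 2 N down on the lug moves it
- pin: the locking pin, upright in one of the holder's two holes: black round knob 24 mm across, 36 mm tall, on a steel shank 12 mm thick, 42 mm long, with a groove and a tapered tip 6 mm across. 120 to 200 g. Origin: on its axis at the knob's underside, z up, knob above. It starts with that underside resting on the holder; home, it rests on the strap's lug, 8 mm above bore_mouth
- holder: wooden block 55 x 135 x 55 mm, fixed to the table, two upright holes 33 mm either side of its centre along its y axis. Origin: centre of its underside
- key: bystander: steel die key with a T-bar (64 mm long) on top, standing in the other hole of the holder. Origin: on its axis at the holder's top. Leave it
- bowl: bystander: terracotta bowl, 100 mm across, 55 mm tall. Origin: centre of its underside
- tub: bystander: white plastic water tub, 84 mm across, 95 mm tall. Origin: centre of its underside
- caddy: bystander: square wooden brush caddy, 85 x 85 x 130 mm, brushes up to 270 mm. Origin: centre of its underside
Mind the look-alikes: they are no part of the job. Of the things shaped like the pin, the black one is meant.

How it is judged:
On the way, in this order (a step that is already met when the one before it is completed fails the run):
1. the strap is shut on the lug (value of joint strap below 0.02 rad), for 0.2 s.
2. the pin is fully home through strap and lug (z of pin in the frame of bore_mouth below 0.0088 m and horizontal distance between pin and bore_mouth below 0.003 m), for 0.1 s.
3. the pin is tugged up against the jaws with about 12 N (7 to 16 N) and held so for 0.5 s (z of pin in the frame of bore_mouth between 0.0088 and 0.0108 m and contact force between pin and extruder between 8 and 18 N), for 0.5 s.
At the end, for the whole second after the job is handed in: The strap is shut (under 0.02 rad), the pin stands in the bore (within 3 mm of its axis) with its knob down on the strap (within 0.8 mm), at rest and released (all of step 2 and value of joint strap below 0.02 rad and linear speed of pin below 0.02 m/s); the robot touches nothing.
It fails at once if the key, bowl, tub or caddy is moved by more than 20 mm (distance of any of key, bowl, tub, caddy from where it was at the start of the episode above 0.02 m).
It fails at once if the seated pin is tugged with over 20 N (22 N on the jaws) (z of pin in the frame of bore_mouth between 0.009 and 0.0103 m and horizontal distance between pin and bore_mouth below 0.003 m and contact force between pin and extruder above 22 N).
It fails at once if the pin is forced, bearing on extruder, strap and jaws with over 45 N in all (contact force between pin and extruder above 45 N).
It also fails if it takes over 67 s, if anything falls off the work surface, if the arm or the gripper's body presses on something with over 40 N, if the wrist force passes 120 N, or if a joint passes its speed limit or range.

ROBOT

A 6-joint arm with a two-finger parallel gripper is mounted at the origin on the work surface. World frame = base frame: x ahead of the robot, y to its left, z up, the work surface at z = 0. Lengths are in m, angles in rad, forces in N, time in s.
With the tool pointing down it reaches from about 0.35 to 0.975 m from the base axis. Payload 4.9 kg.
Tool frame: the origin (TCP) lies at the very end of the fingers, on their centre line; the grasp point (between the pads) lies 19 mm behind it; z points along the fingers, y is the line along which they close (so a half turn about z gives the same grasp; the last joint's range is limited). The gripper opens to 85 mm and grips with 20 to 120 N. Pads are 22 mm wide; open, the fingers measure 114 mm over their backs; the gripper's body (76 mm by 85 mm) begins 54 mm behind the grasp point. The pads swing forward as they close: fully open they stand 13 mm farther back than shut.
Start: joints at [-1.423, 0.053, 1.613, -0, 1.476, -0.119], TCP at [0.165, -0.603, 0.231] pointing down, gripper open.
Joint ranges: [-3.01, 3.01], [-1.01, 2.22], [0.06, 2.58], [-1.02, 4.17], [0.09, 2.62], [-3.14, 3.14]. Speed limits (rad/s): [2.57, 2.57, 3.14, 3.14, 3.14, 3.14].

INTERFACE

Orientations are given as a rotation vector (axis times angle).
In Python, from station import get_obs, optics, ctrl gives the robot as it stands.
- The arm moves only by the shell command python3 -m pendant 'ROWS' [FORCE]. ROWS is JSON, a list of rows, each a list of 3 entries, a list of its own where there are three numbers: the shift along the tool's x, y, z in mm, then the turn, a rotation vector about the tool's x, y, z in rad, then the opening, from 0 (shut) to 1 (fully open). A call has 1 to 12 rows; each row shifts and turns the commanded pose from where the row before left it, along the tool's axes as they then stand; what a row does not reach is not made up. A row lasts 1/12 s, in which the tool goes at most 41.7 mm and 7.16 degrees, less where a joint would pass 70% of its speed; a pose out of reach is approached as far as the arm can. A call is refused whole if a number of a shift passes 41.7 or a number of a turn 0.125, either way. A call with a gripper value outside its range is refused whole. The fingers move at their own pace and stop on an object; FORCE is the grip in N (left out, the last holds). Time passes only in rows, so rows that do not move let the fingers close. It gives the time, the measured TCP pose, the force, the opening and the grip force at its end, in the units of the state.
- get_obs(): the state, without advancing time (a new reading comes with each control period).
- optics.get_image(name): name is "side" or "top"; returns the picture (384x512x3 uint8, red, green, blue); there is no depth.
- optics.camera_model(name): a dict with "fx", "fy", "cx", "cy" (pixels), "cam_to_world" (4x4, takes a point from camera to world coordinates). Camera axes: x right, y up, looking along -z (the intrinsics and any distortion apply to the point x, -y, -z); pixel columns grow to the right and rows downward; lengths in m; the calibration is good to about 2 mm. A picture is of the moment at which its call begins. camera_model takes no time and is no camera call.
- ctrl.finish_job(): hands the job in; it is judged then, once.
The state is a dict: "t": time; "q": joint angles; "dq": joint speeds; "effort": joint torques, N m; "tool_pos": TCP position; "tool_rot": TCP orientation; "contact_force": force on the tool from outside, world axes, zero at the start; "wrist_torque": the same for the moment, N m; "opening": finger opening in m; "grip_force": force on a finger pad.
Only numpy, scipy, OpenCV 4.12 (cv2) and the standard library are available. Lean on these libraries where they do the work, as an engineer would, in place of code of your own. Each camera call takes 0.05 s, during which the arm holds its last target. There are 200 camera calls.

## Working session

There is one attempt and no reset: what is moved stays moved. The work goes in short steps, Python scripts to look and compute and a shell command to move; the robot and the scene stay as the last step left them, time stands still between calls to the robot, and variables do not carry over. Pictures are saved under pics/ and viewed, at most 10 in all, crops included, and the job is handed in when it is done.

```bash
ls; mkdir -p pics; python3 - <<'E'
from station import get_obs, optics, ctrl
import cv2,numpy as np
for n in("side","top"):
    im=optics.get_image(n); np.save(f"pics/{n}0.npy",im); cv2.imwrite(f"pics/{n}0.png",im[:,:,::-1])
    m=optics.camera_model(n); print(n,{k:(np.round(v,4).tolist()) if k in("fx","fy","cx","cy","cam_to_world") else v for k,v in m.items()})
print(get_obs())
E
```

```text
pics
side {'fx': 433.4967, 'fy': 433.4967, 'cx': 258.8382, 'cy': 183.8792, 'cam_to_world': [[0.956, 0.1651, -0.2426, 0.2182], [-0.2929, 0.4878, -0.8223, -1.0525], [-0.0174, 0.8572, 0.5147, 0.7383], [0.0, 0.0, 0.0, 1.0]]}
top {'fx': 418.8648, 'fy': 418.8648, 'cx': 258.5043, 'cy': 198.2122, 'cam_to_world': [[-0.0281, 0.98, -0.1968, 0.2783], [-0.9996, -0.0291, -0.0024, 0.0275], [-0.0081, 0.1966, 0.9804, 1.349], [0.0, 0.0, 0.0, 1.0]]}
{'t': 0.1, 'q': array([-1.42300623e+00,  5.33206751e-02,  1.61418670e+00,  1.99592546e-05,
        1.47603050e+00, -1.18994254e-01]), 'dq': array([ 4.15128401e-05, -2.50072842e-03, -2.57205968e-03, -2.44018645e-04,
        1.63686064e-03, -1.49099380e-04]), 'effort': array([ 1.62733968e-04, -3.94902098e+01, -3.71363139e+01, -5.46959120e-05,
        3.93737151e-03, -8.18866511e-06]), 'tool_pos': array([ 0.16469192, -0.60230512,  0.23014956]), 'tool_rot': array([-3.11175653e+00, -4.17560528e-01,  1.27789677e-05]), 'contact_force': array([ 0.26503093,  0.2338925 , -0.26799029]), 'wrist_torque': array([ 0.00055196, -0.01713987,  0.02904838]), 'grip_force': 0.0, 'opening': 0.08588573405328474}
```

View pics/side0.png

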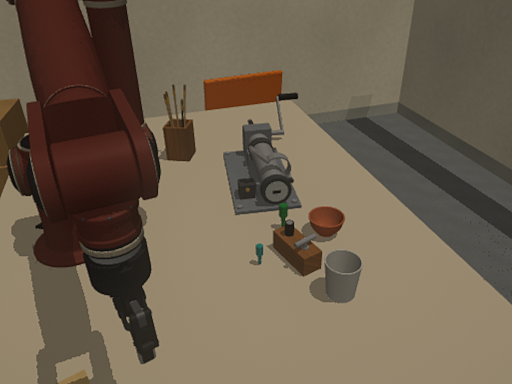

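View pics/top0.png

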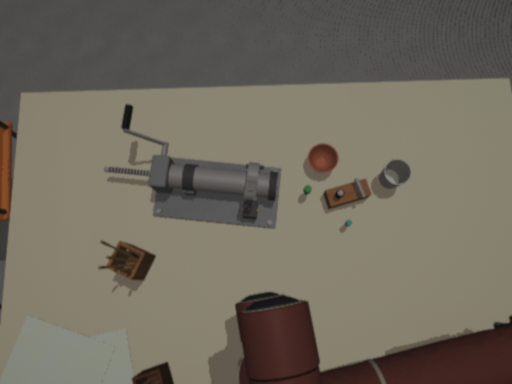

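The side view shows the extruder around (265,170), its lug block at (247,188), the raised strap near (280,162), the black pin in the holder at (290,228) and the key at (305,242). In the top view the strap and lug are around (251,190) and the pin is at (340,194). Next I'll zoom in.

```bash
python3 - <<'E'
import cv2,numpy as np
s=np.load("pics/side0.npy")[:,:,::-1];t=np.load("pics/top0.npy")[:,:,::-1]
a=cv2.resize(s[130:280,225:335],None,fx=4,fy=4,interpolation=cv2.INTER_CUBIC)
b=cv2.resize(t[150:225,150:290],None,fx=5.7,fy=5.7,interpolation=cv2.INTER_CUBIC)[:,:798]
c=cv2.resize(t[165:240,290:390],None,fx=5.7,fy=5.7,interpolation=cv2.INTER_CUBIC)
cv2.imwrite("pics/a.png",cv2.convertScaleAbs(a,alpha=1.5));cv2.imwrite("pics/b.png",cv2.convertScaleAbs(b,alpha=1.5))
E
```

```text
(no output)
```

View pics/a.png

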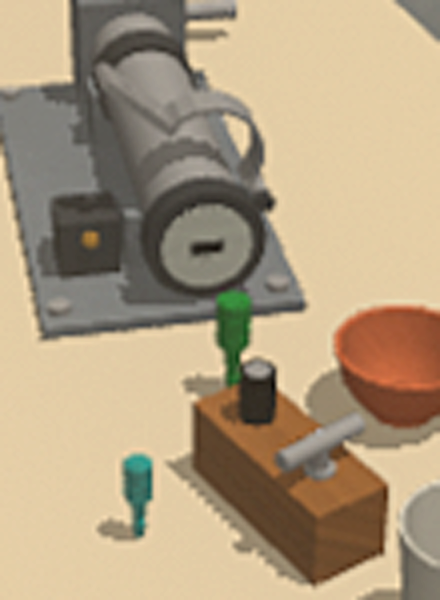

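View pics/b.png

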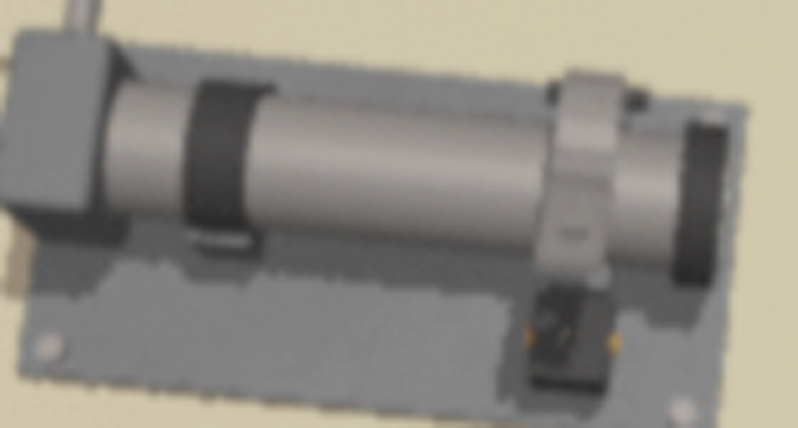

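The side crop shows the strap raised, with an orange catch dot on the lug block's -y face at full-image (247.5,190). The black knob sits at about (289.5,228). In the top crop the strap's hole is at about (251,191), and two orange dots flank the bore at about (242.8,209) and (257.5,210). I'll measure with masks and rays.

```bash
cat > h.py <<'E'
import numpy as np,cv2
from station import get_obs, optics, ctrl
def ray(n,uv):
    m=optics.camera_model(n); M=np.array(m["cam_to_world"])
    K=np.array([[m["fx"],0,m["cx"]],[0,m["fy"],m["cy"]],[0,0,1]])
    d=m.get("distortion",m.get("dist",None))
    p=cv2.undistortPoints(np.float64([[uv]]),K,None if d is None else np.float64(d))[0,0]
    v=M[:3,:3]@[p[0],-p[1],-1]; return M[:3,3],v/np.linalg.norm(v)
def onz(n,uv,z):
    o,v=ray(n,uv); return o+v*(z-o[2])/v[2]
def tri(a,b):
    o1,v1=ray("side",a);o2,v2=ray("top",b)
    s=np.linalg.lstsq(np.c_[v1,-v2],o2-o1,rcond=None)[0]
    p,q=o1+s[0]*v1,o2+s[1]*v2; return (p+q)/2,np.linalg.norm(p-q)
def proj(n,P):
    m=optics.camera_model(n);M=np.linalg.inv(np.array(m["cam_to_world"]));c=M[:3,:3]@P+M[:3,3]
    return np.array([m["cx"]+m["fx"]*c[0]/-c[2],m["cy"]-m["fy"]*c[1]/-c[2]])
def wcent(im,box,f):
    x0,x1,y0,y1=box; c=im[y0:y1,x0:x1].astype(float); w=f(c); yy,xx=np.mgrid[y0:y1,x0:x1]
    return np.array([(w*xx).sum(),(w*yy).sum()])/w.sum(), w
E
python3 - <<'E'
from h import *
np.set_printoptions(precision=4,suppress=True)
print([k for k in optics.camera_model("top")])
s=np.load("pics/side0.npy");t=np.load("pics/top0.npy")
org=lambda c:np.clip(c[...,0]-c[...,2]-45,0,None)
so,w=wcent(s,(242,254,184,197),org); print("side dot",so,w.max())
a,w=wcent(t,(239,246,203,215),lambda c:np.clip(c[...,0]-c[...,2]-35,0,None)); print(a,w.astype(int))
b,w=wcent(t,(254,262,203,216),lambda c:np.clip(c[...,0]-c[...,2]-35,0,None)); print(b,w.astype(int))
print("dot -y",tri(so,b)); m=(a+b)/2; print("bore xy",onz("top",m,.046), onz("top",a,.046),onz("top",b,.046))
# knob
ks=s[215:240,280:298].sum(2); print(ks)
kt=t[184:206,328:350].sum(2); print(kt)
E
```

```text
['fx', 'fy', 'cx', 'cy', 'cam_to_world']
side dot [247.152  189.0098] 32.0
[nan nan] [[0 0 0 0 0 0 0]
 [0 0 0 0 0 0 0]
 [0 0 0 0 0 0 0]
 [0 0 0 0 0 0 0]
 [0 0 0 0 0 0 0]
 [0 0 0 0 0 0 0]
 [0 0 0 0 0 0 0]
 [0 0 0 0 0 0 0]
 [0 0 0 0 0 0 0]
 [0 0 0 0 0 0 0]
 [0 0 0 0 0 0 0]
 [0 0 0 0 0 0 0]]
[257.     209.5556] [[0 0 0 0 0 0 0 0]
 [0 0 0 0 0 0 0 0]
 [0 0 0 0 0 0 0 0]
 [0 0 0 0 0 0 0 0]
 [0 0 0 0 0 0 0 0]
 [0 0 0 0 0 0 0 0]
 [0 0 0 4 0 0 0 0]
 [0 0 0 5 0 0 0 0]
 [0 0 0 0 0 0 0 0]
 [0 0 0 0 0 0 0 0]
 [0 0 0 0 0 0 0 0]
 [0 0 0 0 0 0 0 0]
 [0 0 0 0 0 0 0 0]]
dot -y (array([0.5028, 0.0365, 0.0458]), np.float64(0.001448541038290623))
bore xy [nan nan nan] [nan nan nan] [0.5034 0.0364 0.046 ]
[[ 95 118 133 133 130 128  93 268 387 403 396 398 398 397 395 398 397 397]
 [129 108 122 132 125 105 167 337 401 402 397 397 397 395 397 396 397 398]
 [272 139 117 126 111 174 330 404 409 401 399 395 396 397 397 398 397 398]
 [353 190 108 124  94 324 417 420 414 411 409 404 403 399 396 395 396 397]
 [364 204 102 112  92 381 444 381 310 291 333 396 415 407 401 397 396 397]
 [359 199  98 120  93 280 289 227
[... 2932 characters left out ...]
 223
  225 223 222 220]
 [137 197 219 220 219 204 174 160 162 166 181 195 218 224 224 226 223 223
  221 215 206 200]
 [124 181 214 224 222 216 196 186 188 194 212 218 222 222 222 219 210 204
  196 188 166 159]
 [112 162 212 225 227 222 221 217 219 219 222 223 219 209 201 193 177 162
  155 146 144 154]
 [102 140 200 222 227 226 225 224 223 216 205 197 188 169 160 144 146 155
  164 186 195 214]
 [102 130 185 219 225 222 208 204 192 176 165 153 143 144 153 163 189 211
  224 247 255 259]
 [105 113 158 196 203 191 168 160 144 139 148 158 172 195 210 225 249 258
  262 271 273 279]]h.py:20: RuntimeWarning: invalid value encountered in divide
  return np.array([(w*xx).sum(),(w*yy).sum()])/w.sum(), w
```

```bash
python3 - <<'E'
from h import *
np.set_printoptions(precision=4,suppress=True,linewidth=200)
s=np.load("pics/side0.npy");t=np.load("pics/top0.npy")
rb=t[...,0].astype(int)-t[...,2]; print(rb[204:216,239:262])
gs,w=wcent(s,(285,295,219,226),lambda c:np.clip(c.sum(2)-200,0,150)*1.0); gt,w=wcent(t,(336,345,188,197),lambda c:np.clip(c.sum(2)-215,0,130))
print("knob top",gs,gt,tri(gs,gt))
ksd,_=wcent(s,(285,294,219,237),lambda c:np.ones(c.shape[:2]))
# barrel edges / plate edge: plate lower edge in top (grey->cream), rows 205..235 cols 160..270; right edge etc
g=cv2.cvtColor(t,cv2.COLOR_RGB2GRAY).astype(float); sat=t.max(2).astype(int)-t.min(2)
pts=[]
for x in range(160,272,2):
    c=sat[205:235,x].astype(float); d=np.diff(cv2.GaussianBlur(c[:,None],(1,3),0)[:,0]); i=d.argmax()
    pts.append((x,205+i+.5,d[i]))
P=np.array(pts); A=np.polyfit(P[:,0],P[:,1],1)
for _ in range(4):
    r=P[:,1]-np.polyval(A,P[:,0]);k=abs(r)<1.5;A=np.polyfit(P[k,0],P[k,1],1)
print("edge",A,k.sum())
p=onz("top",(165,np.polyval(A,165)),.01);q=onz("top",(268,np.polyval(A,268)),.01);d=p-q;print(p,q,"yaw",np.degrees(np.arctan2(-d[0],d[1])))
print("strap eye px",g[184:200,240:262].astype(int))
E
```

```text
[[-1 -1  0  0  0  1  1  1  1  1  1  1  1  1  1  1  2  2  1  0  0  0  0]
 [ 0  0 -1  1  1  1  1  1  2  2  1  1  1  1  2  2  2  2  1  0  0  0  0]
 [-1  0  1  6  3  2  1  2  2  1  1  1  1  1  1  2  2  2  1  0  0  0  1]
 [ 0  0  5 16 10  2  2  0  1  2  2  1  2  2  1  1  2  3  5  3  0 -1  0]
 [ 0  0  8 27 19  4  1  1  1  3  3  2  2  2  2  2  2  8 20 15  4 -1  0]
 [ 0 -1 10 30 20  4  1  1  2  3  2  1  2  3  1  2  2 15 39 33  8  0 -1]
 [ 0 -1  6 20 13  3  0  1  1  2  2  2  3  2  1  1  1 16 40 32  8  0 -1]
 [ 0 -1  2  6  4  1  2  1  1  2  1  2  1  2  2  1  2 12 30 23  5  0 -1]
 [ 0 -1  0  1  1  1  1  1  1  1  2  2  2  2  2  1  1  6 13  9  2 -1  0]
 [ 0  0 -1  0  0  2  2  2  1  2  1  2  2  1  2  1  1  3  2  1 -1 -1  0]
 [ 0 -1 -1  1  2  1  2  1  1  1  2  2  2  1  2  2  1  1  0 -1 -1 -1 -1]
 [-1 -1  0  1  2  2  2  1  1  2  1  1  2  2  2  2  2  1  0 -1  0 -1 -1]]
knob top [290.2442 220.9089] [340.2654 191.9874] (array([ 0.5434, -0.2206,  0.0928]), np.float64(0.0019455668927744457))
edge [  0.1024 199.6212] 54
[0.4956 0.3351 0.01  ] [0.4515 0.0028 0.01  ] yaw -7.553124302856475
strap eye px [[ 9
[... 752 characters left out ...]
9  89  87  85  84  84  86  89  88  85  77  73  73  73  74  74]
 [ 55  55  56  64  80  88  89  90  89  88  88  88  90  89  88  84  72  67  67  67  68  69]
 [ 53  54  54  62  80  86  88  88  89  88  88  89  88  88  87  80  65  60  60  60  61  62]
 [ 57  57  58  64  78  83  84  85  85  85  85  86  86  86  84  76  62  54  55  55  55  56]
 [ 60  60  61  66  73  77  78  79  78  79  80  80  80  80  81  76  68  56  54  54  53  53]
 [ 61  61  61  64  68  70  71  72  72  72  73  73  75  78  78  81  77  61  57  58  57  57]
 [ 61  61  61  61  62  62  62  62  64  64  66  66  70  79  82  82  79  64  60  61  60  60]
 [ 61  60  61  59  59  59  55  53  54  56  56  57  63  76  81  81  74  62  60  61  60  61]]
```

```bash
cat >> h.py <<'E'
from scipy.spatial.transform import Rotation as Rn
def delta(P,yaw=None):
    o=get_obs();R=Rn.from_rotvec(o["tool_rot"])
    if yaw is None: tr=np.zeros(3)
    else:
        c,s=np.cos(yaw),np.sin(yaw); T=Rn.from_matrix(np.array([[c,s,0],[s,-c,0],[0,0,-1]])) # x=ext x, y=-ext y, z down
        tr=(R.inv()*T).as_rotvec()
    print("t",round(o["t"],2),"pos",np.round(o["tool_pos"],4),"shift mm (in tool axes now)",np.round(1000*R.inv().apply(np.array(P)-o["tool_pos"]),1),"turn",np.round(tr,4),"F",np.round(o["contact_force"],1),"open",round(o["opening"],4),"grip",round(o["grip_force"],1))
E
python3 - <<'E'
from h import *
np.set_printoptions(precision=4,suppress=True,linewidth=200)
t=np.load("pics/top0.npy")
f=lambda c:np.clip(c[...,0]-c[...,2]-4,0,None)
a,_=wcent(t,(239,245,204,214),f);b,_=wcent(t,(254,261,204,215),f);print(a,b)
D,e=tri((247.15,189.01),b);print("dot-y",D,e)
yaw=np.radians(-7.5);X=np.array([np.cos(yaw),np.sin(yaw),0]);Y=np.array([-np.sin(yaw),np.cos(yaw),0]);Z=np.array([0,0,1.])
A,B=onz("top",a,.046),onz("top",b,.046);print(A,B,np.linalg.norm(A-B))
print("bore by mid",(A+B)/2,"by tri dot",D+Y*.023)
bore=(A+B)/2;bore[2]=.06
H=bore+.136*X+[0,0,.004]
o,v=ray("top",(250.5,190.6)); s=((H-o)@Y)/(v@Y)
best=min(np.linspace(.3,1.1,801),key=lambda an:np.linalg.norm(proj("top",H-X*(.136*np.cos(an)-(-.004*0))+Z*.136*np.sin(an))-[250.5,190.6]))
E=H-X*.136*np.cos(best)+Z*.136*np.sin(best);print("angle",best,"eye",E,proj("top",E),proj("side",E),"hinge",H)
delta(E+[0,0,.05],yaw)
E
```

```text
[242.2357 208.6071] [257.2797 209.7778]
dot-y [0.5022 0.0356 0.0463] 0.0008634990101258099
[0.5078 0.0829 0.046 ] [0.5027 0.0355 0.046 ] 0.04766805296564204
bore by mid [0.5053 0.0592 0.046 ] by tri dot [0.5052 0.0584 0.0463]
angle 0.746 eye [0.5411 0.0545 0.1563] [249.9963 190.5757] [257.0017 152.1077] hinge [0.6401 0.0415 0.064 ]
t 0.1 pos [ 0.1647 -0.6023  0.2301] shift mm (in tool axes now) [ 536.2 -534.3   25. ] turn [-0.002   0.0001  0.3977] F [ 0.3  0.2 -0.3] open 0.0859 grip 0.0
```

```bash
python3 -m pendant '[[[0,0,0],[0,0,0.1],0],[[0,0,0],[0,0,0.1],0],[[0,0,0],[0,0,0.1],0],[[0,0,0],[0,0,0.098],0],[[14,-35,0],[0,0,0],0],[[14,-35,0],[0,0,0],0],[[14,-35,0],[0,0,0],0],[[14,-35,0],[0,0,0],0],[[14,-35,0],[0,0,0],0],[[14,-35,0],[0,0,0],0],[[14,-35,0],[0,0,0],0],[[14,-35,0],[0,0,0],0]]'
python3 -m pendant '[[[14,-35,0],[0,0,0],0],[[14,-35,0],[0,0,0],0],[[14,-35,0],[0,0,0],0],[[14,-35,0],[0,0,0],0],[[14,-35,0],[0,0,0],0],[[14,-35,0],[0,0,0],0],[[14,-35,0],[0,0,0],0],[[14,-35,0],[0,0,0],0],[[14,-35,0],[0,0,0],0],[[14,-35,0],[0,0,0],0],[[0,0,0],[0,0,0],0]]'
python3 -c "
from h import *
delta([.541,.0545,.17],np.radians(-7.5))"
```

```text
t: 1.1
tool_pos: [0.3128, -0.338, 0.2308]
tool_rot: [-3.134, 0.207, 0.0]
contact_force: [0.9, -0.5, -0.3]
opening: 0.0
grip_force: 0.0
t: 2.02
tool_pos: [0.4984, -0.0063, 0.2308]
tool_rot: [-3.133, 0.196, 0.0]
contact_force: [0.0, -0.3, 0.1]
opening: -0.0001
grip_force: 0.0
t 2.02 pos [ 0.4984 -0.0063  0.2308] shift mm (in tool axes now) [ 34.7 -65.4  60.9] turn [-0.0025  0.0004  0.0062] F [ 0.  -0.3  0.1] open -0.0001 grip 0.0
```

```bash
python3 -m pendant '[[[14,-22,10],[0,0,0],0],[[14,-22,15],[0,0,0.006],0],[[15,-21,15],[0,0,0],0],[[0,0,10],[0,0,0],0],[[0,0,0],[0,0,0],0],[[0,0,0],[0,0,0],0]]'
python3 -c "
from h import *
delta([.5493,.0535,.165],np.radians(-7.5))"
```

```text
t: 2.52
tool_pos: [0.5473, 0.047, 0.1802]
tool_rot: [3.134, -0.216, -0.004]
contact_force: [-0.1, -0.1, -0.6]
opening: -0.0004
grip_force: 0.0
t 2.52 pos [0.5473 0.047  0.1802] shift mm (in tool axes now) [ 1.2 -6.8 15.2] turn [ 0.0007  0.0027 -0.0064] F [-0.1 -0.1 -0.6] open -0.0004 grip 0.0
```

```bash
python3 -m pendant '[[[1,-7,7],[0,0,0],0],[[0,0,8],[0,0,0],0],[[-5,0,5.5],[0,0,0],0],[[-5,0,5.5],[0,0,0],0],[[-4,0,6],[0,0,0],0],[[-4,0,6],[0,0,0],0],[[-4,0,6],[0,0,0],0],[[-3.5,0,6],[0,0,0],0],[[-3,0,6.5],[0,0,0],0],[[-3,0,6.5],[0,0,0],0],[[0,0,0],[0,0,0],0]]'
python3 -c "
from h import *
delta([.508,.058,.068],np.radians(-7.5))
im=optics.get_image('side');cv2.imwrite('pics/s1.png',cv2.convertScaleAbs(cv2.resize(im[110:230,200:320,::-1],None,fx=4,fy=4,interpolation=cv2.INTER_CUBIC),alpha=1.5))"
```

```text
t: 3.43
tool_pos: [0.5174, 0.0588, 0.1162]
tool_rot: [-3.134, 0.215, 0.005]
contact_force: [0.0, 0.6, -0.8]
opening: 0.0001
grip_force: 0.0
t 3.43 pos [0.5174 0.0588 0.1162] shift mm (in tool axes now) [-9.   2.  48.2] turn [ 0.0001  0.0032 -0.0062] F [ 0.   0.6 -0.8] open 0.0001 grip 0.0
```

View pics/s1.png

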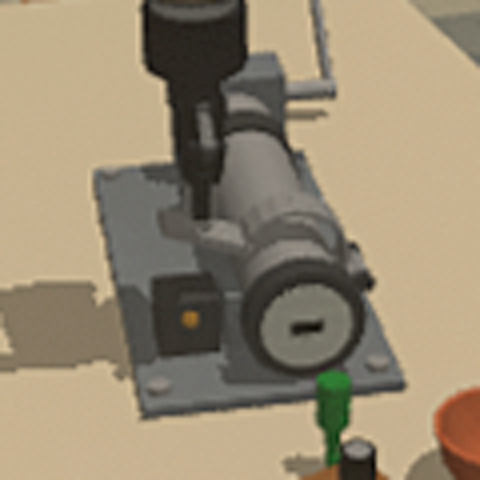

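The fingertips are at crop (203,215), pressing on the lug, and the strap is coming down. I'll keep going.

```bash
python3 -m pendant '[[[-2.5,0,6.5],[0,0,0],0],[[-2,0,6.5],[0,0,0],0],[[-2,0,7],[0,0,0],0],[[-1.5,0,7],[0,0,0],0],[[-1,0,7],[0,0,0],0],[[-0.5,0,5],[0,0,0],0],[[0,0,3],[0,0,0],0],[[0,0,0],[0,0,0],0]]'
python3 -m pendant '[[[0,0,2],[0,0,0],0],[[0,0,2],[0,0,0],0],[[0,0,0],[0,0,0],0]]'
python3 -m pendant '[[[0,0,1],[0,0,0],0],[[0,0,1],[0,0,0],0],[[0,0,0],[0,0,0],0]]'
```

```text
t: 4.15
tool_pos: [0.5088, 0.0599, 0.0751]
tool_rot: [3.134, -0.215, -0.003]
contact_force: [0.3, 0.0, -0.3]
opening: 0.0002
grip_force: 0.0
t: 4.4
tool_pos: [0.5096, 0.0599, 0.0721]
tool_rot: [3.134, -0.215, -0.0]
contact_force: [-0.2, -0.0, -0.5]
opening: 0.0001
grip_force: 0.0
t: 4.65
tool_pos: [0.5097, 0.0598, 0.0703]
tool_rot: [-3.134, 0.215, -0.0]
contact_force: [0.4, -0.6, 0.8]
opening: -0.0003
grip_force: 0.1
```

```bash
for i in 1 ; do python3 -m pendant '[[[0,0,1],[0,0,0],0],[[0,0,0.5],[0,0,0],0],[[0,0,0],[0,0,0],0]]';python3 -m pendant '[[[0,0,1],[0,0,0],0],[[0,0,0],[0,0,0],0]]'; python3 -m pendant '[[[0,0,1],[0,0,0],0],[[0,0,0],[0,0,0],0]]'; done
```

```text
t: 4.9
tool_pos: [0.5096, 0.0598, 0.0687]
tool_rot: [3.134, -0.215, 0.0]
contact_force: [-0.1, 0.1, 0.5]
opening: 0.0001
grip_force: 0.0
t: 5.07
tool_pos: [0.5098, 0.0599, 0.068]
tool_rot: [-3.134, 0.215, -0.0]
contact_force: [-0.9, -0.6, 1.1]
opening: -0.0
grip_force: 0.9
t: 5.23
tool_pos: [0.5098, 0.0599, 0.0679]
tool_rot: [3.134, -0.215, -0.001]
contact_force: [-4.1, -0.7, 8.1]
opening: -0.0003
grip_force: 3.9
```

```bash
python3 -m pendant '[[[0,0,0],[0,0,0],0],[[0,0,0],[0,0,0],0],[[0,0,-20],[0,0,0],0],[[0,0,-30],[0,0,0],0],[[0,20,-30],[0,0,0],0],[[0,35,0],[0,0,0],0],[[0,40,0],[0,0,0],0.5],[[0,40,0],[0,0,0],0.5],[[0,40,0],[0,0,0],0.5],[[0,35,0],[0,0,0],0.5],[[0,0,0],[0,0,0],0.5],[[0,0,0],[0,0,0],0.5]]'
python3 -c "
from h import *
delta([.5434,-.2206,.14],np.radians(-7.5))
np.set_printoptions(linewidth=220)
s=optics.get_image('side');t=optics.get_image('top');np.save('pics/s2',s);np.save('pics/t2',t)
a=cv2.resize(s[140:260,200:320,::-1],None,fx=4,fy=4,interpolation=cv2.INTER_CUBIC);b=cv2.resize(t[160:280,220:300,::-1],None,fx=4,fy=4,interpolation=cv2.INTER_CUBIC)
cv2.imwrite('pics/s2.png',cv2.convertScaleAbs(np.hstack([a,b]),alpha=1.5))"
```

```text
t: 6.23
tool_pos: [0.4805, -0.1496, 0.1466]
tool_rot: [-3.133, 0.221, 0.0]
contact_force: [0.8, 0.2, -0.3]
opening: 0.0427
grip_force: 0.0
t 6.23 pos [ 0.4805 -0.1496  0.1466] shift mm (in tool axes now) [72.2 61.5  6.6] turn [-0.0004  0.0002 -0.01  ] F [ 0.8  0.2 -0.3] open 0.0427 grip 0.0
```

View pics/s2.png

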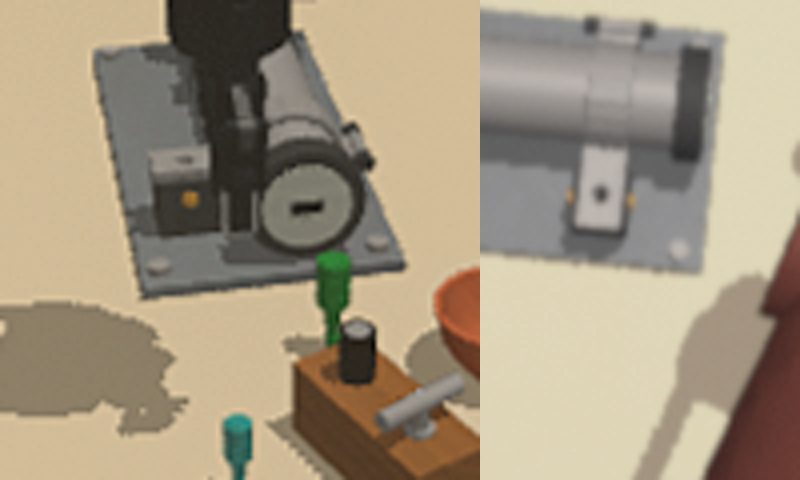

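The strap is shut flat on the block. Its hole shows at about side (246,180) and top (250,208). I'll measure it and move above the pin.

```bash
python3 - <<'E'
from h import *
np.set_printoptions(precision=4,suppress=True,linewidth=200)
s=np.load('pics/s2.npy');t=np.load('pics/t2.npy')
print(s[176:185,240:253].sum(2)); print(t[202:214,244:257].sum(2))
f=lambda th:(lambda c:np.clip(th-c.sum(2),0,None))
hs,_=wcent(s,(243,250,177,183),f(240));ht,_=wcent(t,(247,254,205,212),f(240))
p,e=tri(hs,ht);print(hs,ht,p,e,"top@.068",onz("top",ht,.068),"side@.068",onz("side",hs,.068))
delta([.5434,-.2206,.125],np.radians(-7.5))
E
python3 -m pendant '[[[20,15,0],[0,0,-0.01],0.5],[[20,15,0],[0,0,0],0.5],[[20,15,0],[0,0,0],0.5],[[12,16.5,6],[0,0,0],0.5],[[0,0,10],[0,0,0],0.5],[[0,0,0],[0,0,0],0.5],[[0,0,0],[0,0,0],0.5]]'
python3 -c "
from h import *
delta([.5434,-.2206,.062],np.radians(-7.5))
s=optics.get_image('side');np.save('pics/s3',s)
t=optics.get_image('top')
a=cv2.resize(s[165:285,230:350,::-1],None,fx=4,fy=4,interpolation=cv2.INTER_CUBIC);b=cv2.resize(t[145:265,295:375,::-1],None,fx=4,fy=4,interpolation=cv2.INTER_CUBIC)
cv2.imwrite('pics/s3.png',cv2.convertScaleAbs(np.hstack([a,b]),alpha=1.5))"
```

```text
[[229 226 229 226 230 237 240 244 251 226 218 234 146]
 [254 261 265 267 268 271 276 277 274 275 276 273 156]
 [282 287 287 290 292 284 271 281 288 285 286 295 175]
 [283 283 282 265 233 217 203 198 252 280 285 301 182]
 [283 282 283 275 241 207 198 186 252 284 288 299 184]
 [286 285 283 288 283 272 268 261 283 288 292 294 173]
 [292 277 271 261 254 264 249 243 233 220 218 229 149]
 [224 217 219 209 207 202 199 199 191 175 180 199 130]
 [187 193 194 183 180 161 169 179 174 166 162 169 119]]
[[211 290 349 362 365 366 364 364 368 362 356 335 251]
 [214 299 352 364 366 368 364 365 366 362 354 333 248]
 [222 311 356 365 365 363 359 364 368 363 358 334 240]
 [232 328 362 365 359 346 337 348 362 359 356 331 231]
 [233 333 362 357 326 286 270 304 346 359 354 320 223]
 [235 334 362 341 278 211 183 241 317 352 349 307 217]
 [241 337 360 337 267 191 147 215 305 348 348 302 226]
 [251 338 362 351 296 205 169 238 323 352 347 290 233]
 [275 343 364 358 325 269 253 298 344 356 340 271 221]
 [293 349 365 365 356 335 334 350 359 356 337 255 200]
 [299 350 364 368 368 359 361 365 362 359 334 250 189]
 [311 356 365 368 367 364 363 368 362 358 334 240 184]]
[246.3774 179.7925] [249.7618 208.0609] [0.506  0.0586 0.0651] 0.0008726989892401 top@.068 [0.505  0.0586 0.068 ] side@.068 [0.5052 0.0539 0.068 ]
t 6.33 pos [ 0.4808 -0.1476  0.1465] shift mm (in tool axes now) [72.  63.8 21.4] turn [-0.0006  0.0005 -0.0062] F [-0.   0.6  0.1] open 0.0426 grip 0.0
t: 6.92
tool_pos: [0.5435, -0.2164, 0.1292]
tool_rot: [-3.134, 0.197, 0.005]
contact_force: [-0.7, 0.4, -0.7]
opening: 0.0428
grip_force: 0.0
t 6.92 pos [ 0.5435 -0.2164  0.1292] shift mm (in tool axes now) [ 0.6  4.3 67.2] turn [-0.0016  0.0031  0.0054] F [-0.7  0.4 -0.7] open 0.0428 grip 0.0
```

View pics/s3.png

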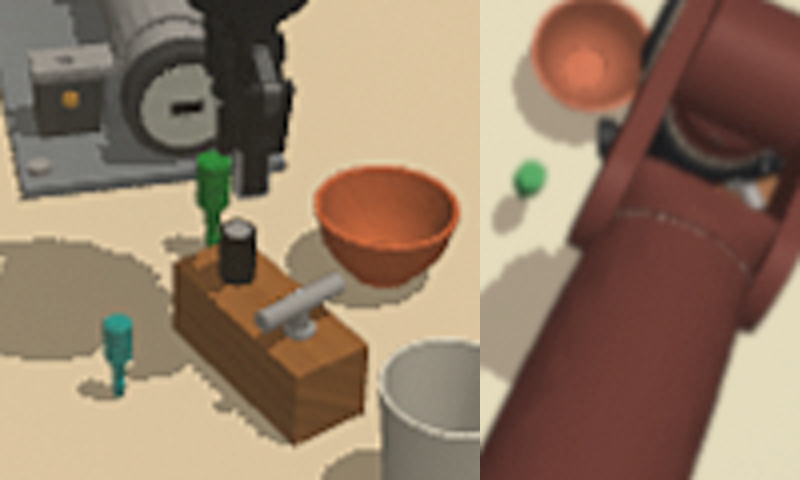

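```bash
python3 - <<'E'
from h import *
c=lambda P:np.round((proj("side",np.array(P))-[230,165])*4)
print(c([.5435,-.2164,.129]),c([.5435,-.2164-.03,.135]),c([.5435,-.2164+.03,.135]),c([.5434,-.2206,.091]),c([.5434,-.2206,.055]))
s=np.load('pics/s3.npy').astype(int).sum(2)
print(s[219:237,280:298])
E
```

```text
[238. 173.] [256. 191.] [222. 140.] [239. 226.] [238. 272.]
[[347 189  93 104  76 364 425 363 295 274 313 379 395 389 384 382 378 378]
 [342 185  83 106  83 266 275 213 237 251 243 254 275 366 392 384 380 380]
 [386 248 106 102 128 128 212 248 283 298 278 249 181 248 365 389 378 379]
 [415 260  95 107 146  85 246 311 301 301 297 310 232 116 335 393 381 379]
 [376 215  93 114 144  88 150 248 286 307 302 263 166  80 340 394 384 379]
 [320 193 107 131 126  80  60 133 167 191 190 145  69  78 353 397 380 381]
 [276 176  93 116  96  73  62  61  58  51  60  59  58  49 349 397 380 381]
 [262 196 135 173 141  83  66  68  72  69  69  67  67  32 356 403 384 379]
 [230 207 190 206 148  76  74  74  80  80  74  74  67  43 272 387 397 385]
 [206 201 202 215 152  82  67  78  78  74  77  75  73  46 180 288 348 382]
 [204 203 205 213 165  90  71  75  70  80  72  77  67  74 179 208 237 335]
 [211 209 181 171 131  84  73  72  80  74  74  74  74  67 185 205 187 232]
 [185 168 145 143 112  77  68  80  79  85  78  71  72  69 184 214 199 186]
 [152 138 140 150 117  79  75  74  72  81  75  77  73 100 194 211 206 199]
 [144 144 146 147 122  79  72  80  76  76  79  75  62 104 194 210 206 202]
 [148 150 144 149 137  93  67  71  77  73  68  76  61 124 195 211 210 204]
 [150 146 149 146 149 118  74  61  59  65  59  65  83 172 207 212 204 205]
 [148 149 146 144 146 131 164 180 149 132 160 173 174 198 205 208 207 205]]
```

```bash
python3 -m pendant '[[[0,4,10],[0,0,0.005],0.5],[[0,0,14],[0,0,0],0.5],[[0,0,14],[0,0,0],0.5],[[0,0,12],[0,0,0],0.5],[[0,0,12],[0,0,0],0.5],[[0,0,6],[0,0,0],0.5],[[0,0,0],[0,0,0],0.5],[[0,0,0],[0,0,0],0.5]]'
python3 -c "
from h import *
delta([.5425,-.2206,.060],np.radians(-7.5))"
```

```text
t: 7.68
tool_pos: [0.5436, -0.2223, 0.0621]
tool_rot: [-3.134, 0.208, 0.002]
contact_force: [-0.5, 0.2, 0.6]
opening: 0.0426
grip_force: 0.0
t 7.68 pos [ 0.5436 -0.2223  0.0621] shift mm (in tool axes now) [-1.3 -1.6  2.1] turn [-0.0005  0.0011 -0.0014] F [-0.5  0.2  0.6] open 0.0426 grip 0.0
```

```bash
python3 -m pendant '[[[-1,-1.5,1.5],[0,0,0],0.5],[[0,0,0],[0,0,0],0.3],[[0,0,0],[0,0,0],0.2],[[0,0,0],[0,0,0],0.1],[[0,0,0],[0,0,0],0.1],[[0,0,0],[0,0,0],0.1],[[0,0,0],[0,0,0],0.1]]' 60
python3 -c "
from h import *
delta([.5425,-.2206,.060],np.radians(-7.5))"
```

```text
t: 8.27
tool_pos: [0.5436, -0.2211, 0.0623]
tool_rot: [3.134, -0.207, 0.002]
contact_force: [-0.3, -0.2, 5.7]
opening: 0.0224
grip_force: 58.8
t 8.27 pos [ 0.5436 -0.2211  0.0623] shift mm (in tool axes now) [-1.2 -0.4  2.3] turn [ 0.0005 -0.0015 -0.0013] F [-0.3 -0.2  5.7] open 0.0224 grip 58.8
```

```bash
python3 -m pendant '[[[0,0,-3],[0,0,0],0.1],[[0,0,-7],[0,0,0],0.1],[[0,0,-10],[0,0,0],0.1],[[0,0,-15],[0,0,0],0.1],[[0,0,-15],[0,0,0],0.1],[[0,0,-20],[0,0,0],0.1],[[0,0,-20],[0,0,0],0.1],[[0,0,-20],[0,0,0],0.1],[[0,0,-12],[0,0,0],0.1],[[0,0,-5],[0,0,0],0.1],[[0,0,0],[0,0,0],0.1]]'
python3 -c "
from h import *
delta([.5055,.0587,.185],np.radians(-7.5))"
```

```text
t: 9.18
tool_pos: [0.5436, -0.2212, 0.19]
tool_rot: [3.134, -0.207, 0.003]
contact_force: [0.4, -0.1, -1.0]
opening: 0.0223
grip_force: 58.8
t 9.18 pos [ 0.5436 -0.2212  0.19  ] shift mm (in tool axes now) [ -74.6 -272.4    4.5] turn [ 0.001  -0.0022 -0.0013] F [ 0.4 -0.1 -1. ] open 0.0223 grip 58.8
```

```bash
python3 -m pendant '[[[-4,-14,0],[0,0,0],0.1],[[-8,-30,0],[0,0,0],0.1],[[-9,-33,0],[0,0,0],0.1],[[-9,-33,0],[0,0,0],0.1],[[-9,-33,0],[0,0,0],0.1],[[-9,-33,0],[0,0,0],0.1],[[-9,-33,0],[0,0,0],0.1],[[-8,-30,0],[0,0,0],0.1],[[-6,-20,0],[0,0,0],0.1],[[-3,-13,0],[0,0,0],0.1],[[0,0,0],[0,0,0],0.1],[[0,0,0],[0,0,0],0.1]]'
python3 -c "
from h import *
delta([.5055,.0587,.135],np.radians(-7.5))"
```

```text
t: 10.18
tool_pos: [0.5042, 0.0594, 0.1866]
tool_rot: [3.135, -0.204, -0.005]
contact_force: [0.8, 0.4, -1.1]
opening: 0.0224
grip_force: 59.1
t 10.18 pos [0.5042 0.0594 0.1866] shift mm (in tool axes now) [ 1.5  0.5 51.6] turn [0.0006 0.0029 0.0006] F [ 0.8  0.4 -1.1] open 0.0224 grip 59.1
```

```bash
python3 -m pendant '[[[1.5,0.5,10],[0,0,0],0.1],[[0,0,15],[0,0,0],0.1],[[0,0,15],[0,0,0],0.1],[[0,0,12],[0,0,0],0.1],[[0,0,0],[0,0,0],0.1],[[0,0,0],[0,0,0],0.1]]'
python3 -c "
from h import *
delta([.5055,.0587,.135],np.radians(-7.5))
s=optics.get_image('side');np.save('pics/s4',s)
c=lambda P:np.round((proj('side',np.array(P))-[210,120])*6)
p=get_obs()['tool_pos'];print('axis px top/tip',c(p+[0,0,-.007]),c(p+[0,0,-.049]),'hole',c([.5055,.0587,.068]))
a=cv2.resize(s[120:210,210:290,::-1],None,fx=6,fy=6,interpolation=cv2.INTER_CUBIC)
cv2.imwrite('pics/s4.png',cv2.convertScaleAbs(a,alpha=1.6))"
```

```text
t: 10.68
tool_pos: [0.5061, 0.0573, 0.1348]
tool_rot: [3.134, -0.209, -0.005]
contact_force: [-0.1, 1.1, -1.5]
opening: 0.0222
grip_force: 59.1
t 10.68 pos [0.5061 0.0573 0.1348] shift mm (in tool axes now) [-0.8 -1.3 -0.2] turn [ 0.0003  0.0029 -0.0024] F [-0.1  1.1 -1.5] open 0.0222 grip 59.1
axis px top/tip [216. 249.] [219. 322.] hole [216. 354.]
```

View pics/s4.png

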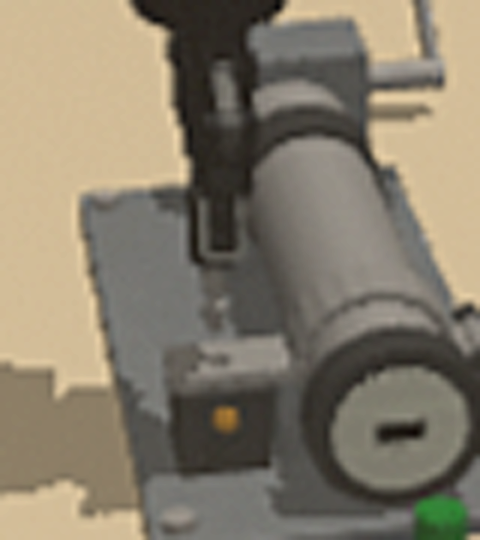

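The shank hangs straight at crop column ~217 with its tip at row ~330. The hole is at (215,357), so they line up as predicted. I'll correct slightly and go down while watching the force.

```bash
python3 -m pendant '[[[-0.8,-1.3,5],[0,0,0],0.1],[[0,0,6],[0,0,0],0.1],[[0,0,4],[0,0,0],0.1],[[0,0,0],[0,0,0],0.1]]'
python3 -m pendant '[[[0,0,1],[0,0,0],0.1],[[0,0,1],[0,0,0],0.1],[[0,0,0],[0,0,0],0.1]]'
python3 -m pendant '[[[0,0,1],[0,0,0],0.1],[[0,0,1],[0,0,0],0.1],[[0,0,0],[0,0,0],0.1]]'
```

```text
t: 11.07
tool_pos: [0.5057, 0.0593, 0.1202]
tool_rot: [3.135, -0.207, -0.003]
contact_force: [-1.0, 0.3, -1.4]
opening: 0.0226
grip_force: 59.1
t: 11.32
tool_pos: [0.5064, 0.0593, 0.1193]
tool_rot: [-3.135, 0.207, -0.0]
contact_force: [-0.2, 0.2, -1.2]
opening: 0.022
grip_force: 59.1
t: 11.57
tool_pos: [0.5063, 0.0592, 0.1172]
tool_rot: [3.135, -0.208, -0.0]
contact_force: [0.3, -0.5, -1.7]
opening: 0.0228
grip_force: 59.1
```

```bash
for i in 1 2 3; do python3 -m pendant '[[[0,0,1],[0,0,0],0.1],[[0,0,1],[0,0,0],0.1],[[0,0,0],[0,0,0],0.1]]' | grep -E "pos|contact"; done
```

```text
tool_pos: [0.5062, 0.0593, 0.115]
contact_force: [-0.7, 0.6, -0.7]
tool_pos: [0.5062, 0.0592, 0.113]
contact_force: [0.9, -0.3, -0.9]
tool_pos: [0.5062, 0.0593, 0.111]
contact_force: [-0.5, -0.7, -0.8]
```

```bash
for i in 1 2 3 4; do python3 -m pendant '[[[0,0,1],[0,0,0],0.1],[[0,0,1],[0,0,0],0.1],[[0,0,0],[0,0,0],0.1]]' | grep -E "pos|contact"; done
```

```text
tool_pos: [0.5062, 0.0593, 0.1091]
contact_force: [-0.7, 0.0, -1.8]
tool_pos: [0.5062, 0.0592, 0.1071]
contact_force: [-0.9, -0.1, -0.3]
tool_pos: [0.5063, 0.0592, 0.1051]
contact_force: [-0.0, -0.8, -1.0]
tool_pos: [0.5062, 0.0592, 0.1031]
contact_force: [0.5, -0.0, -1.4]
```

```bash
for i in 1 2 3 4 5; do python3 -m pendant '[[[0,0,1],[0,0,0],0.1],[[0,0,1],[0,0,0],0.1],[[0,0,0],[0,0,0],0.1]]' | grep -E "pos|contact"; done
```

```text
tool_pos: [0.5062, 0.0592, 0.1011]
contact_force: [0.6, -0.5, -0.9]
tool_pos: [0.5063, 0.0592, 0.0991]
contact_force: [-0.0, -0.3, -1.8]
tool_pos: [0.5062, 0.0592, 0.097]
contact_force: [-0.6, 0.1, -1.6]
tool_pos: [0.5062, 0.0592, 0.0951]
contact_force: [0.5, 0.0, -1.0]
tool_pos: [0.5064, 0.0592, 0.0932]
contact_force: [-0.0, -0.1, -1.5]
```

```bash
for i in 1 2 3 4; do python3 -m pendant '[[[0,0,1],[0,0,0],0.1],[[0,0,1],[0,0,0],0.1],[[0,0,0],[0,0,0],0.1]]' | grep -E "pos|contact"; done
```

```text
tool_pos: [0.5066, 0.0591, 0.0915]
contact_force: [0.2, -1.6, -0.5]
tool_pos: [0.5069, 0.0592, 0.0902]
contact_force: [-1.4, -1.8, 4.2]
tool_pos: [0.5071, 0.0592, 0.0889]
contact_force: [-1.4, -0.1, 8.2]
tool_pos: [0.5074, 0.0592, 0.0876]
contact_force: [-4.0, -1.1, 10.9]
```

```bash
python3 -m pendant '[[[-0.8,0,1],[0,0,0],0.1],[[0,0,0],[0,0,0],0.1],[[0,0,0],[0,0,0],0.1]]' | grep -E "pos|contact"; for i in 1 2 ; do python3 -m pendant '[[[0,0,1],[0,0,0],0.1],[[0,0,0],[0,0,0],0.1]]' | grep -E "pos|contact"; done
```

```text
tool_pos: [0.5071, 0.0592, 0.0871]
contact_force: [-2.6, -1.0, 12.7]
tool_pos: [0.5069, 0.0592, 0.0853]
contact_force: [-0.3, -0.7, 8.5]
tool_pos: [0.5069, 0.0592, 0.0842]
contact_force: [-0.7, -0.7, 6.8]
```

```bash
for i in 1 2 3 4 5; do python3 -m pendant '[[[0,0,1],[0,0,0],0.1],[[0,0,0],[0,0,0],0.1]]' | grep -E "pos|contact"; done
```

```text
tool_pos: [0.5068, 0.0592, 0.0829]
contact_force: [-0.1, -0.8, 6.3]
tool_pos: [0.5067, 0.0592, 0.0818]
contact_force: [-0.2, -1.2, 6.1]
tool_pos: [0.5068, 0.0592, 0.0808]
contact_force: [-0.5, -1.0, 5.6]
tool_pos: [0.5066, 0.0592, 0.0794]
contact_force: [1.3, -1.7, 2.2]
tool_pos: [0.5059, 0.0592, 0.0765]
contact_force: [5.3, -1.6, -4.3]
```

```bash
python3 -m pendant '[[[0.5,0,0.5],[0,0,0],0.1],[[0,0,0],[0,0,0],0.1],[[0,0,0],[0,0,0],0.1]]' | grep -E "pos|contact"; for i in 1 2 ; do python3 -m pendant '[[[0,0,0.5],[0,0,0],0.1],[[0,0,0],[0,0,0],0.1]]' | grep -E "pos|contact"; done
```

```text
tool_pos: [0.506, 0.0592, 0.0763]
contact_force: [5.1, -1.6, -4.0]
tool_pos: [0.506, 0.0592, 0.0762]
contact_force: [3.0, -1.0, -2.7]
tool_pos: [0.5061, 0.0593, 0.076]
contact_force: [2.3, -1.6, -1.1]
```

```bash
for i in 1 2 3 4; do python3 -m pendant '[[[0,0,0.5],[0,0,0],0.1],[[0,0,0],[0,0,0],0.1]]' | grep -E "pos|contact"; done
```

```text
tool_pos: [0.5061, 0.0593, 0.0754]
contact_force: [1.9, -1.0, -0.5]
tool_pos: [0.5062, 0.0593, 0.0753]
contact_force: [1.6, -1.1, 1.5]
tool_pos: [0.5062, 0.0593, 0.0752]
contact_force: [-0.5, -2.1, 5.8]
tool_pos: [0.5062, 0.0593, 0.0752]
contact_force: [-2.4, -2.0, 8.1]
```

```bash
for i in 1 2 3 4 5; do python3 -m pendant '[[[0,0,-0.5],[0,0,0],0.1],[[0,0,0],[0,0,0],0.1]]' | grep -E "pos|contact"; done
```

```text
tool_pos: [0.5062, 0.0593, 0.0752]
contact_force: [-0.4, -1.3, 6.3]
tool_pos: [0.5062, 0.0593, 0.0752]
contact_force: [0.3, -1.0, 4.6]
tool_pos: [0.5062, 0.0593, 0.0753]
contact_force: [2.3, -1.6, 2.3]
tool_pos: [0.506, 0.0593, 0.0753]
contact_force: [2.8, -1.4, -1.4]
tool_pos: [0.506, 0.0593, 0.0758]
contact_force: [4.6, -2.2, -2.7]
```

```bash
python3 -m pendant '[[[0.4,0.2,-0.5],[0,0,0],0.1],[[0,0,0],[0,0,0],0.1]]' | grep -E "pos|contact"; for i in 1 2 3; do python3 -m pendant '[[[0,0,-0.4],[0,0,0],0.1],[[0,0,0],[0,0,0],0.1]]' | grep -E "pos|contact"; done
```

```text
tool_pos: [0.506, 0.0591, 0.0764]
contact_force: [3.5, -1.5, -2.9]
tool_pos: [0.5059, 0.0592, 0.0765]
contact_force: [4.5, -0.3, -6.4]
tool_pos: [0.5059, 0.0591, 0.0766]
contact_force: [5.4, -0.8, -8.2]
tool_pos: [0.5058, 0.0591, 0.0767]
contact_force: [6.4, -1.3, -10.5]
```

```bash
python3 -m pendant '[[[0.5,0,-0.3],[0,0,0],0.1],[[0,0,0],[0,0,0],0.1]]' | grep -E "pos|contact"; python3 -m pendant '[[[0.2,0,-0.2],[0,0,0],0.1],[[0,0,0],[0,0,0],0.1],[[0,0,0],[0,0,0],0.1]]' | grep -E "pos|contact"
```

```text
tool_pos: [0.5059, 0.0591, 0.0767]
contact_force: [6.1, -1.0, -10.4]
tool_pos: [0.5059, 0.0591, 0.0767]
contact_force: [4.6, -0.4, -10.7]
```

```bash
python3 -m pendant '[[[0.2,0,-0.2],[0,0,0],0.1],[[0,0,0],[0,0,0],0.1],[[0,0,0],[0,0,0],0.1],[[0,0,0],[0,0,0],0.1]]' | grep -E "pos|contact"; for i in 1 2 3; do python3 -m pendant '[[[0,0,0],[0,0,0],0.1],[[0,0,0],[0,0,0],0.1],[[0,0,0],[0,0,0],0.1],[[0,0,0],[0,0,0],0.1]]' | grep -E "pos|contact"; done
```

```text
tool_pos: [0.5059, 0.0591, 0.0768]
contact_force: [5.7, -0.5, -12.7]
tool_pos: [0.5059, 0.0591, 0.0768]
contact_force: [5.4, -1.5, -14.3]
tool_pos: [0.5059, 0.0591, 0.0768]
contact_force: [4.9, -1.0, -13.2]
tool_pos: [0.5059, 0.0591, 0.0768]
contact_force: [5.9, -0.9, -14.2]
```

```bash
python3 -m pendant '[[[0,0,0.7],[0,0,0],0.1],[[0,0,0.7],[0,0,0],0.1],[[0,0,0.7],[0,0,0],0.1],[[0,0,0.5],[0,0,0],0.1],[[0,0,0],[0,0,0],0.1]]' | grep -E "pos|contact"; for i in 1 2 3 4; do python3 -m pendant '[[[-0.2,0,0.5],[0,0,0],0.1],[[0,0,0],[0,0,0],0.1]]' | grep -E "pos|contact"; done
```

```text
tool_pos: [0.507, 0.059, 0.0765]
contact_force: [-0.9, -0.0, -3.2]
tool_pos: [0.5073, 0.059, 0.0763]
contact_force: [-1.4, -0.4, -1.5]
tool_pos: [0.5073, 0.059, 0.0756]
contact_force: [-0.6, -0.6, -1.2]
tool_pos: [0.5072, 0.059, 0.0753]
contact_force: [-0.8, -0.1, 0.7]
tool_pos: [0.5073, 0.059, 0.0752]
contact_force: [-1.7, -0.2, 5.7]
```

```bash
python3 -m pendant '[[[0,0,0.3],[0,0,0],0.1],[[0,0,0],[0,0,0],0.1],[[0,0,0],[0,0,0],0.1],[[0,0,0],[0,0,0],0.4],[[0,0,0],[0,0,0],0.5],[[0,0,0],[0,0,0],0.5],[[0,0,0],[0,0,0],0.5]]' 
python3 -m pendant '[[[0,0,-8],[0,0,0],0.5],[[0,0,-12],[0,0,0],0.5],[[0,0,-20],[0,0,0],0.5],[[0,0,-20],[0,0,0],0.5],[[0,0,-20],[0,0,0],0.5],[[0,0,0],[0,0,0],0.5],[[0,0,0],[0,0,0],0.5]]'
```

```text
t: 23.15
tool_pos: [0.5063, 0.059, 0.0734]
tool_rot: [-3.135, 0.208, 0.001]
contact_force: [0.2, -0.2, -0.4]
opening: 0.0424
grip_force: 0.0
t: 23.73
tool_pos: [0.5079, 0.059, 0.1564]
tool_rot: [-3.135, 0.207, -0.008]
contact_force: [1.0, -0.1, -0.1]
opening: 0.0428
grip_force: 0.0
```

```bash
python3 -m pendant '[[[0,0,0],[0,0,0],0],[[0,0,0],[0,0,0],0],[[0,0,0],[0,0,0],0],[[0,0,10],[0,0,0],0],[[0,0,14],[0,0,0],0],[[0,0,14],[0,0,0],0],[[0,0,8],[0,0,0],0],[[0,0,2],[0,0,0],0],[[0,0,0],[0,0,0],0]]'
for i in 1 2 3 4 5; do python3 -m pendant '[[[0,0,0.8],[0,0,0],0],[[0,0,0],[0,0,0],0]]' | grep -E "pos|contact"; done
```

```text
t: 24.48
tool_pos: [0.5059, 0.059, 0.1047]
tool_rot: [3.135, -0.207, -0.003]
contact_force: [0.6, 0.4, -0.5]
opening: 0.0
grip_force: 0.0
tool_pos: [0.5064, 0.059, 0.1047]
contact_force: [-0.8, 1.5, 0.2]
tool_pos: [0.5065, 0.059, 0.1041]
contact_force: [-0.7, -0.1, -0.3]
tool_pos: [0.5068, 0.059, 0.104]
contact_force: [-1.0, 0.5, 3.7]
tool_pos: [0.5071, 0.059, 0.104]
contact_force: [-2.5, -0.6, 7.0]
tool_pos: [0.5075, 0.059, 0.104]
contact_force: [-3.9, -0.5, 10.1]
```

The knob top stops solid at 104.0 mm, which is 68 + 36 mm, so the pin is fully home. I'll back off, check and hand in.

```bash
python3 -m pendant '[[[0,0,-4],[0,0,0],0],[[0,0,-15],[0,0,0],0],[[0,0,-25],[0,0,0],0],[[0,0,-25],[0,0,0],0],[[-20,30,-10],[0,0,0],0],[[-20,40,0],[0,0,0],0],[[-20,40,0],[0,0,0],0],[[0,40,0],[0,0,0],0],[[0,40,0],[0,0,0],0],[[0,0,0],[0,0,0],0],[[0,0,0],[0,0,0],0]]'
python3 - <<'E'
from h import *
s=optics.get_image('side');t=optics.get_image('top')
a=cv2.resize(s[140:260,200:320,::-1],None,fx=4,fy=4,interpolation=cv2.INTER_CUBIC);b=cv2.resize(t[160:280,220:300,::-1],None,fx=4,fy=4,interpolation=cv2.INTER_CUBIC)
cv2.imwrite('pics/s5.png',cv2.convertScaleAbs(np.hstack([a,b]),alpha=1.5))
E
```

```text
t: 26.23
tool_pos: [0.4249, -0.118, 0.1807]
tool_rot: [-3.134, 0.215, -0.0]
contact_force: [-0.4, 0.9, 0.2]
opening: -0.0001
grip_force: 0.0
```

View pics/s5.png

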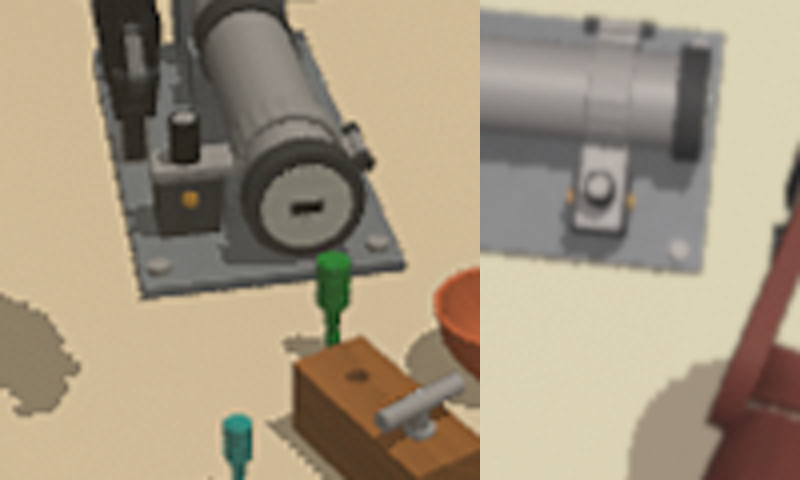

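The black knob stands on the shut strap at side crop (184,137) and top crop (599,187). The key and the other things look untouched, and the gripper is clear.

```bash
python3 -c "
from station import ctrl
print(ctrl.finish_job())"
```

```text
the job is handed in; nothing more can be done
None
```

The strap is shut and the pin clicked home, held a tug of about 12 N for over a second, and was pushed back fully home and released; the job is handed in at about 26 s (no verdict was returned).

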